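# Slide the order pad out over the end of the wrapping ledge

### The job

Push the order pad along the little wooden ledge until about a third of its length sticks out over the ledge's open end, so that the next person can get a thumb under it. It should finish lying flat with its long side snug along the raised back board. Only push it, gently, never lift it or let it drop off, and leave the date stamp, the cocoa tin and the gift box where they are.

Things in the scene. Friction and masses are not known exactly. Their poses are not given: they have to be found in the camera images.
- order_pad: White paper order pad, a thin rigid slab 100 x 70 x 10 mm, loose, about 0.09 kg, lying flat on the ledge. Origin: centre of its underside; x axis along the 100 mm length, y along the 70 mm width, z up. At the start its length lies roughly along the ledge, a little askew and up to 35 mm away from the back board. Either way round will do. It tips once half its length is over the end.
- ledge: Fixed low light-wood step shelf on the table, 380 mm long. Origin on the table under its middle; x axis towards the back board (away from the robot), y along the ledge to the closed left end, z up. Deck top 50 mm above the origin, from x = -75 mm (open front) to the back board's face at x = +50 mm, and from the left end stop's inner face at y = +178 mm to the open right end at y = -190 mm.
- ledge_end (a point): Middle (x = 0) of the deck's open right end, on its top edge, 50 mm above the table. No stop or wall stands here.
- ledge_back (a point): Middle of the foot of the back board's front face, at deck height. The board is 10 mm thick, runs the whole length of the ledge and stands 16 mm above the deck; the end stop at the left is as high. The pad lies snug when its long side touches this face, its origin then 35 mm in front of it.
- date_stamp: Wooden hand stamp with a turned grip, 30 x 50 x 68 mm, loose, standing on the table beyond the ledge's open end; origin at the centre of its underside. Leave it alone.
- cocoa_tin: Round green tin with a brass-coloured lid, 68 mm across, 91 mm tall, loose, standing on the table behind the ledge; origin at the centre of its underside. Leave it alone.
- gift_cube: Small dark gift box with a ribbon, 64 x 64 x 56 mm, loose, standing on the table behind the ledge; origin at the centre of its underside. Leave it alone.

How it is judged:
By the outcome, as a careful person would: the job done as asked, in the order asked, and still so for the second after the job is handed in, with the robot touching nothing.
It also fails if it takes over 50 s, if anything falls off the work surface, if the arm or the gripper's body presses on something with over 40 N, if the wrist force passes 120 N, or if a joint passes its speed limit or range.

### The arm

A 6-joint arm with a two-finger parallel gripper is mounted at the origin on a cart in front of the work surface, level with it; the furniture and walls round the work are solid. World frame = base frame: x ahead of the robot, y to its left, z up, the work surface at z = 0. Lengths are in m, angles in rad, forces in N, time in s.
With the tool pointing down it reaches from about 0.425 to 0.95 m from the base axis. Payload 3.5 kg.
Tool frame: the origin (TCP) lies at the very end of the fingers, on their centre line; the grasp point (between the pads) lies 19 mm behind it; z points along the fingers, y is the line along which they close (so a half turn about z gives the same grasp; the last joint's range is limited). The gripper opens to 85 mm and grips with 20 to 120 N. Pads are 22 mm wide; open, the fingers measure 114 mm over their backs; the gripper's body (76 mm by 85 mm) begins 54 mm behind the grasp point. The pads swing forward as they close: fully open they stand 13 mm farther back than shut.
Start: joints at [1.062, 0.286, 1.577, -0, 1.279, -0.15], TCP at [0.237, 0.632, 0.206] pointing down, gripper open.
Joint ranges: [-2.77, 2.77], [-0.9, 2.22], [0.21, 2.48], [-1.53, 4.67], [0.24, 2.81], [-2.84, 2.84]. Speed limits (rad/s): [2.79, 2.79, 3.14, 3.14, 3.14, 3.14].

### API

Orientations are given as a unit quaternion [x, y, z, w].
In Python, from plant import ctrl, optics, sign_off gives the robot as it stands.
- The arm moves only by the shell command python3 -m creep 'ROWS' [FORCE]. ROWS is JSON, a list of rows, each an object of numbers: "x", "y", "z": the shift along the tool's x, y, z in mm; "rx", "ry", "rz": the turn, a rotation vector about the tool's x, y, z in degrees; "grip": the opening, from 0 (shut) to 1 (fully open). In form: [{"x": .., "y": .., "z": .., "rx": .., "ry": .., "rz": .., "grip": ..}, ...]. A call has exactly 10 rows; each row shifts and turns the commanded pose from where the row before left it, along the tool's axes as they then stand; what a row does not reach is not made up. A row lasts 1/12 s, in which the tool goes at most 41.7 mm and 7.16 degrees, less where a joint would pass 70% of its speed; a pose out of reach is approached as far as the arm can. A call with a gripper value outside its range is refused whole. The fingers move at their own pace and stop on an object; FORCE is the grip in N (left out, the last holds). Time passes only in rows, so rows that do not move let the fingers close, or fill a call up. It gives the time, the measured TCP pose, the force, the opening and the grip force at its end, in the units of the state.
- ctrl.get_state(): the state, without advancing time (a new reading comes with each control period).
- optics.read_camera(name): name is "scene" or "top" or "wrist"; returns a dict with "color" (384x512x3 uint8, blue, green, red), "K" (3x3 intrinsics, pixels), "R" (3x3) and "t" (3): a world point X has camera coordinates R X + t. Camera axes: x right, y down, z forward; pixel columns grow to the right and rows downward; lengths in m; the calibration is good to about 2 mm. The wrist camera is an equidistant fisheye: a pixel r from the principal point sees the ray r / f radians off the axis. A picture is of the moment at which its call begins. There is no depth.
- sign_off(): hands the job in; it is judged then, once.
The state is a dict: "time": time; "qpos": joint angles; "dq": joint speeds; "joint_efforts": joint torques, N m; "eef_pos": TCP position; "tcp_rot": TCP orientation; "contact_force": force on the tool from outside, world axes, zero at the start; "wrist_torque": the same for the moment, N m; "opening": opening from 0.0 (shut) to 1.0 (fully open); "finger_force": force on a finger pad.
Only numpy, scipy, OpenCV 4.12 (cv2) and the standard library are available. Lean on these libraries where they do the work, as an engineer would, in place of code of your own. Each camera call takes 0.05 s, during which the arm holds its last target. There are 200 camera calls.

## Working session

There is one attempt and no reset: what is moved stays moved. The work goes in short steps, Python scripts to look and compute and a shell command to move; the robot and the scene stay as the last step left them, time stands still between calls to the robot, and variables do not carry over. Pictures are saved under pics/ and viewed, at most 10 in all, crops included, and the job is handed in when it is done.

```bash
mkdir -p pics; ls
cat > h.py <<'E'
import numpy as np, cv2
from plant import ctrl, optics
def snap(n,f):
    c=optics.read_camera(n); cv2.imwrite('pics/'+f,c['color']); return c
def ray(c,uv,z):
    K,R,t=[np.array(c[k]) for k in 'KRt']
    d=R.T@np.linalg.solve(K,[uv[0],uv[1],1]); o=-R.T@t
    return o+d*(z-o[2])/d[2]
E
python3 - <<'E'
from h import *
import pickle
d={n:snap(n,n+'0.png') for n in ('scene','top')}
pickle.dump(d,open('c0.pkl','wb'))
for n in d: print(n,np.round(-d[n]['R'].T@d[n]['t'],3),d[n]['R'].round(2).tolist())
s=ctrl.get_state();print(s['time'],s['eef_pos'],s['tcp_rot'],s['contact_force'])
E
```

```text
pics
scene [ 0.241 -0.734  0.567] [[0.87, -0.5, -0.02], [-0.3, -0.49, -0.82], [0.39, 0.72, -0.58]]
top [ 0.482 -0.112  0.914] [[-0.01, -1.0, 0.02], [-0.99, 0.01, -0.1], [0.1, -0.02, -0.99]]
0.1 [0.23667598 0.63144511 0.20495128] [ 1.78442021e-01  9.83949834e-01 -1.02175287e-03 -3.54001908e-04] [0.92248948 0.39158215 0.02831547]
```

View pics/top0.png

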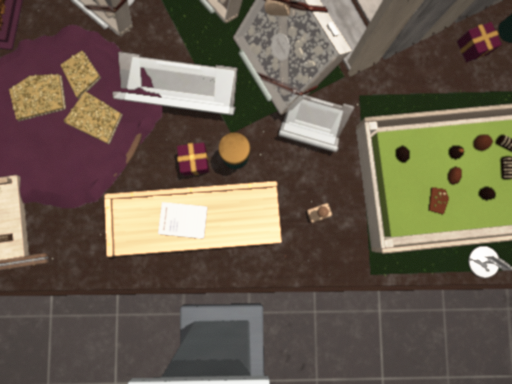

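View pics/scene0.png

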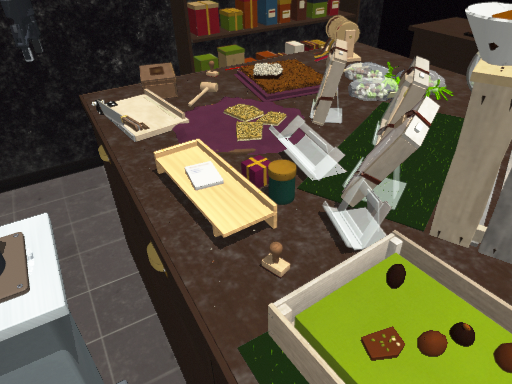

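The top view shows the ledge at columns 105–281, rows 183–255, with its open end on the right. The pad is around (183,221), the stamp at (319,212), the gift box at (193,158) and the tin at (234,149). The scene view agrees. Next I'll measure the edges.

```bash
cat >> h.py <<'E'
def big(mask):
    cs,_=cv2.findContours(mask.astype(np.uint8),0,1); return max(cs,key=cv2.contourArea)
def padpose(c,zt=.06,roi=(100,330,175,260)):
    """pad top corners on plane z=.06 from minAreaRect of white mask"""
    h=cv2.cvtColor(c['color'],cv2.COLOR_BGR2HSV); m=(h[...,1]<45)&(h[...,2]>170)
    k=np.zeros_like(m);k[roi[2]:roi[3],roi[0]:roi[1]]=1
    g=big(m&k)[:,0]
    w=np.array([ray(c,p,zt)[:2] for p in g],np.float32)
    (cx,cy),(a,b),th=cv2.minAreaRect(w*1000)
    if b>a: a,b,th=b,a,th+90
    return cx,cy,a,b,(th+90)%180-90
E
python3 - <<'E'
from h import *
import pickle
d=pickle.load(open('c0.pkl','rb'));c=d['top']
h=cv2.cvtColor(c['color'],cv2.COLOR_BGR2HSV)
print(h[220,185],h[220,240],h[245,240],h[188,240],h[185,240])
print('pad',padpose(c))
m=(h[...,2]>140)&(h[...,0]<35);k=np.zeros_like(m);k[175:265,95:295]=1
g=big(m&k); r=cv2.approxPolyDP(g,4,True)[:,0]
print(r.tolist())
for p in r: print(p,ray(c,p,.05).round(4)[:2],ray(c,p,.066).round(4)[:2])
im=c['color'][170:270,90:345]; cv2.imwrite('pics/crop.png',cv2.resize(im,None,fx=3,fy=3,interpolation=cv2.INTER_CUBIC))
s=h[...,2][180:205,240];print(s)
E
```

```text
[ 21   7 252] [ 22  75 253] [ 15 108 229] [ 15 106 222] [ 21  77 254]
pad (511.9970397949219, 28.488414764404297, 101.91696166992188, 72.41218566894531, 83.60663604736328)
[[277, 183], [107, 193], [106, 255], [281, 242]]
[277 183] [ 0.5927 -0.1822] [ 0.5907 -0.1809]
[107 193] [0.574  0.1986] [0.5723 0.1928]
[106 255] [0.4369 0.1971] [0.4378 0.1914]
[281 242] [ 0.4605 -0.1887] [ 0.4609 -0.1872]
[ 73  71  88 166 242 254 254 251 222 201 241 252 253 252 253 254 254 254
 254 253 252 251 251 250 251]
```

View pics/crop.png

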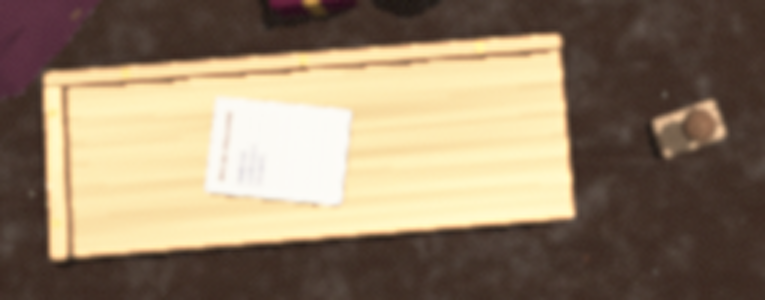

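The crop shows the board foot as a dark line from crop (68,87) to (563,50). The pad is skewed about 10° relative to it. Next: fit the ledge frame and work out the first move.

```bash
cat >> h.py <<'E'
from scipy.spatial.transform import Rotation as Ro
import json,os
def ledge():
    L=json.load(open('ledge.json')); return np.array(L['O']),L['a']
def toL(p):
    O,a=ledge(); d=np.array(p[:2])-O; return np.array([d[0]*np.cos(a)+d[1]*np.sin(a),-d[0]*np.sin(a)+d[1]*np.cos(a)])
def plan(xl,yl,z,yaw):
    """ledge-frame target mm, tool y axis yaw (deg from ledge x) -> tool shift mm, rz deg"""
    O,a=ledge(); s=ctrl.get_state(); R=Ro.from_quat(s['tcp_rot']); p=np.array(s['eef_pos'])
    w=np.append(O+np.array([[np.cos(a),-np.sin(a)],[np.sin(a),np.cos(a)]])@np.array([xl,yl])/1000,z/1000)
    y=R.as_matrix()[:,1]; cur=np.degrees(np.arctan2(y[1],y[0])-a)
    print('t',round(s['time'],2),'tcpL',(toL(p)*1000).round(1),'z',(p[2]*1000).round(1),'yaw',cur.round(1),'z-tool',R.as_matrix()[:,2].round(3),'F',np.round(s['contact_force'],1),'open',s['opening'])
    print('shift mm',((w-p)@R.as_matrix()*1000).round(1),'rz',round(-((yaw-cur+90)%180-90),1))
def padL(c):
    O,a=ledge(); r=padpose(c); return (toL(np.array(r[:2])/1000)*1000).round(1),np.round(r[2:4],1),round((r[4]-90-np.degrees(a)+90)%180-90,1)
E
python3 - <<'E'
from h import *
import pickle
c=pickle.load(open('c0.pkl','rb'))['top']
V=cv2.cvtColor(c['color'],cv2.COLOR_BGR2HSV)[...,2].astype(int)
P=[]
for u in range(120,272,2):
    r0=192-(u-107)*10/170+5
    rr=np.arange(int(r0)-5,int(r0)+9); w=np.clip(235-V[rr,u],0,None)*(rr>r0-3)
    if w.sum()>20: P.append(ray(c,(u,(w*rr).sum()/w.sum()),.05)[:2])
P=np.array(P);k=np.polyfit(P[:,1],P[:,0],1); print('foot',k,len(P),np.std(P[:,0]-np.polyval(k,P[:,1])))
F=[]
for u in range(115,276,2):
    col=V[235:264,u]; j=np.where(col>150)[0].max(); f=j+(col[j]-150)/(col[j]-col[j+1]); F.append(ray(c,(u,235+f),.05)[:2])
F=np.array(F);kf=np.polyfit(F[:,1],F[:,0],1);print('front',kf,np.std(F[:,0]-np.polyval(kf,F[:,1])))
E_=[]
for r in range(195,238,2):
    row=V[r,260:300]; j=np.where(row>150)[0].max(); f=j+(row[j]-150)/(row[j]-row[j+1]); E_.append(ray(c,(260+f,r),.05)[:2])
E_=np.array(E_);ke=np.polyfit(E_[:,0],E_[:,1],1);print('end',ke)
a=np.arctan(-(k[0]+kf[0])/2); ex=np.array([np.cos(a),np.sin(a)]);ey=np.array([-ex[1],ex[0]])
print('a',np.degrees(a),'foot',(P@ex).mean(),'front',(F@ex).mean(),'end',(E_@ey).mean())
X=((P@ex).mean()-.05+(F@ex).mean()+.075)/2; Y=(E_@ey).mean()+.190
O=X*ex+Y*ey; json.dump({'O':O.tolist(),'a':a},open('ledge.json','w')); print(O)
print(padL(c)); plan(-95,15,150,90)
E
```

```text
foot [-0.06436987  0.57377986] 70 0.00038172156387952593
front [-0.06459837  0.44699442] 0.00024119909092711669
end [ 0.06784047 -0.22110009]
a 3.689559576221969 foot 0.5725908561264814 front 0.4460677744624822 end -0.21890565773065426
[0.52260784 0.00473421]
(array([-9.1, 24.4]), array([101.9,  72.4]), np.float64(-10.1))
t 0.1 tcpL [-245.   643.8] z 205.0 yaw 65.8 z-tool [-0.001 -0.002 -1.   ] F [0.9 0.4 0. ] open 1.0010840082190062
shift mm [-395.  -511.6   55.9] rz -24.2
```

```bash
python3 -m creep '[{"x":-20,"y":-25,"grip":0.5},{"x":-20,"y":-25},{"x":-20,"y":-25},{"x":-20,"y":-25},{"x":-20,"y":-25},{"x":-20,"y":-25},{"x":-20,"y":-25},{"x":-20,"y":-25},{"x":-20,"y":-25},{"x":-20,"y":-25}]' 20
python3 -m creep '[{"x":-20,"y":-25},{"x":-20,"y":-25},{"x":-20,"y":-25},{"x":-20,"y":-25},{"x":-20,"y":-25},{"x":-20,"y":-25},{"x":-20,"y":-25},{"x":-20,"y":-25},{"x":-20,"y":-25},{"x":-20,"y":-25}]'
python3 -c "
from h import *
plan(-78,24,100,90)"
```

```text
t 0.1 tcpL [-245.   643.8] z 205.0 yaw 65.8 z-tool [-0.001 -0.002 -1.   ] F [0.9 0.4 0. ] open 1.0010840082190062
shift mm [-406.9 -496.3  105.9] rz -24.2$[0]: bad value
$[0]: bad value
```

```bash
python3 -m creep '[{"x":-20,"y":-25,"z":0,"rx":0,"ry":0,"rz":0,"grip":0.5},{"x":-20,"y":-25,"z":0,"rx":0,"ry":0,"rz":0,"grip":0.5},{"x":-20,"y":-25,"z":0,"rx":0,"ry":0,"rz":0,"grip":0.5},{"x":-20,"y":-25,"z":0,"rx":0,"ry":0,"rz":0,"grip":0.5},{"x":-20,"y":-25,"z":0,"rx":0,"ry":0,"rz":0,"grip":0.5},{"x":-20,"y":-25,"z":0,"rx":0,"ry":0,"rz":0,"grip":0.5},{"x":-20,"y":-25,"z":0,"rx":0,"ry":0,"rz":0,"grip":0.5},{"x":-20,"y":-25,"z":0,"rx":0,"ry":0,"rz":0,"grip":0.5},{"x":-20,"y":-25,"z":0,"rx":0,"ry":0,"rz":0,"grip":0.5},{"x":-20,"y":-25,"z":0,"rx":0,"ry":0,"rz":0,"grip":0.5}]' 20
python3 -c "
from h import *
plan(-78,24,100,90)"
```

```text
time: 0.93
eef_pos: [0.3363, 0.3261, 0.2057]
tcp_rot: [0.178, 0.984, -0.0, -0.0]
contact_force: [1.1, -0.8, -0.0]
opening: 0.501
finger_force: 0.0
t 0.93 tcpL [-165.3  332.7] z 205.7 yaw 65.8 z-tool [-0.001 -0.    -1.   ] F [ 1.1 -0.8 -0. ] open 0.5012540288400282
shift mm [-206.3 -245.6  105.8] rz -24.2
```

```bash
python3 -m creep '[{"x":-20.5,"y":-24.5,"z":5,"rx":0,"ry":0,"rz":0,"grip":0.5},{"x":-20.5,"y":-24.5,"z":5,"rx":0,"ry":0,"rz":0,"grip":0.5},{"x":-20.5,"y":-24.5,"z":5,"rx":0,"ry":0,"rz":0,"grip":0.5},{"x":-20.5,"y":-24.5,"z":5,"rx":0,"ry":0,"rz":0,"grip":0.5},{"x":-20.5,"y":-24.5,"z":5,"rx":0,"ry":0,"rz":0,"grip":0.5},{"x":-20.5,"y":-24.5,"z":5,"rx":0,"ry":0,"rz":0,"grip":0.5},{"x":-20.5,"y":-24.5,"z":5,"rx":0,"ry":0,"rz":0,"grip":0.5},{"x":-20.5,"y":-24.5,"z":5,"rx":0,"ry":0,"rz":0,"grip":0.5},{"x":-20.5,"y":-24.5,"z":5,"rx":0,"ry":0,"rz":0,"grip":0.5},{"x":-20.5,"y":-24.5,"z":5,"rx":0,"ry":0,"rz":0,"grip":0.5}]'
python3 -m creep '[{"x":0,"y":0,"z":5,"rx":0,"ry":0,"rz":-5,"grip":0.5},{"x":0,"y":0,"z":5,"rx":0,"ry":0,"rz":-5,"grip":0.5},{"x":0,"y":0,"z":5,"rx":0,"ry":0,"rz":-5,"grip":0.5},{"x":0,"y":0,"z":5,"rx":0,"ry":0,"rz":-5,"grip":0.5},{"x":0,"y":0,"z":5,"rx":0,"ry":0,"rz":-4.2,"grip":0.5},{"x":0,"y":0,"z":5,"rx":0,"ry":0,"rz":0,"grip":0.5},{"x":0,"y":0,"z":5,"rx":0,"ry":0,"rz":0,"grip":0.5},{"x":0,"y":0,"z":5,"rx":0,"ry":0,"rz":0,"grip":0.5},{"x":0,"y":0,"z":5,"rx":0,"ry":0,"rz":0,"grip":0.5},{"x":0,"y":0,"z":0,"rx":0,"ry":0,"rz":0,"grip":0.5}]'
python3 -c "
from h import *
plan(-78,24,53,90)
c=snap('wrist','w1.png')"
```

```text
time: 1.77
eef_pos: [0.4423, 0.0248, 0.1557]
tcp_rot: [0.179, 0.984, 0.0, -0.0]
contact_force: [-0.0, 0.6, -0.1]
opening: 0.503
finger_force: 0.0
time: 2.6
eef_pos: [0.4415, 0.0265, 0.1099]
tcp_rot: [-0.031, 1.0, 0.0, -0.001]
contact_force: [-0.0, 0.7, -0.7]
opening: 0.499
finger_force: 0.0
t 2.6 tcpL [-79.5  27. ] z 109.9 yaw 89.9 z-tool [-0.002  0.    -1.   ] F [-0.   0.7 -0.7] open 0.4993924964712964
shift mm [-1.7 -3.  56.9] rz -0.1
```

View pics/w1.png

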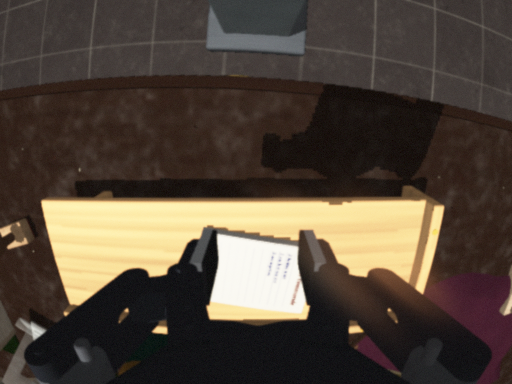

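The wrist view shows the pad straight ahead between the two fingertips (about (262,272)), with the fingers over the deck's front edge. I'll descend in front of the pad.

```bash
python3 -m creep '[{"x":0,"y":-1,"z":8,"rx":0,"ry":0,"rz":0,"grip":0.5},{"x":0,"y":-1,"z":8,"rx":0,"ry":0,"rz":0,"grip":0.5},{"x":0,"y":-1,"z":8,"rx":0,"ry":0,"rz":0,"grip":0.5},{"x":0,"y":0,"z":8,"rx":0,"ry":0,"rz":0,"grip":0.5},{"x":0,"y":0,"z":8,"rx":0,"ry":0,"rz":0,"grip":0.5},{"x":0,"y":0,"z":6,"rx":0,"ry":0,"rz":0,"grip":0.5},{"x":0,"y":0,"z":5,"rx":0,"ry":0,"rz":0,"grip":0.5},{"x":0,"y":0,"z":3,"rx":0,"ry":0,"rz":0,"grip":0.5},{"x":0,"y":0,"z":3,"rx":0,"ry":0,"rz":0,"grip":0.5},{"x":0,"y":0,"z":0,"rx":0,"ry":0,"rz":0,"grip":0.5}]'
python3 -c "
from h import *
plan(-35,24,53,90)"
```

```text
time: 3.48
eef_pos: [0.4423, 0.0234, 0.0537]
tcp_rot: [-0.032, 0.999, 0.0, -0.0]
contact_force: [0.1, -0.2, -0.7]
opening: 0.497
finger_force: 0.0
t 3.48 tcpL [-78.9  23.8] z 53.7 yaw 90.0 z-tool [-0.001  0.    -1.   ] F [ 0.1 -0.2 -0.7] open 0.4973288524236394
shift mm [-43.9   0.3   0.7] rz -0.0
```

```bash
python3 -m creep '[{"x":-4,"y":0,"z":0,"rx":0,"ry":0,"rz":0,"grip":0.5},{"x":-4,"y":0,"z":0,"rx":0,"ry":0,"rz":0,"grip":0.5},{"x":-4,"y":0,"z":0,"rx":0,"ry":0,"rz":0,"grip":0.5},{"x":-4,"y":0,"z":0,"rx":0,"ry":0,"rz":0,"grip":0.5},{"x":-4,"y":0,"z":0,"rx":0,"ry":0,"rz":0,"grip":0.5},{"x":-4,"y":0,"z":0,"rx":0,"ry":0,"rz":0,"grip":0.5},{"x":-4,"y":0,"z":0,"rx":0,"ry":0,"rz":0,"grip":0.5},{"x":-4,"y":0,"z":0,"rx":0,"ry":0,"rz":0,"grip":0.5},{"x":-4,"y":0,"z":0,"rx":0,"ry":0,"rz":0,"grip":0.5},{"x":-3,"y":0,"z":0,"rx":0,"ry":0,"rz":0,"grip":0.5}]'
python3 -c "
from h import *
plan(-31,24,53,90)
c=snap('scene','s2.png'); im=c['color'][120:250,140:300]; cv2.imwrite('pics/s2c.png',cv2.resize(im,None,fx=4,fy=4,interpolation=cv2.INTER_CUBIC))"
```

```text
time: 4.32
eef_pos: [0.482, 0.0258, 0.0542]
tcp_rot: [-0.032, 0.999, -0.0, 0.0]
contact_force: [0.9, 0.1, -0.2]
opening: 0.499
finger_force: 0.0
t 4.32 tcpL [-39.2  23.6] z 54.2 yaw 90.0 z-tool [ 0. -0. -1.] F [ 0.9  0.1 -0.2] open 0.4989851578767195
shift mm [-8.2  0.4  1.2] rz -0.0
```

View pics/s2c.png

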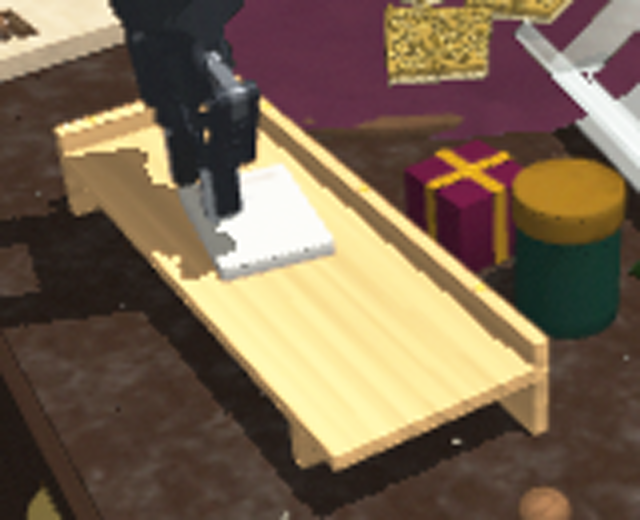

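The picture shows a fingertip at crop (225,215) that may be over the pad's front strip instead of against its edge. The pad corner is at (220,275). I'll check the pad pose from the top.

```bash
python3 -c "
from h import *
c=snap('top','t2.png'); print(padL(c))
im=c['color'][160:270,100:290]; cv2.imwrite('pics/t2c.png',cv2.resize(im,None,fx=4,fy=4,interpolation=cv2.INTER_CUBIC))
s=optics.read_camera('scene'); O,a=ledge()
K,R,t=[np.array(s[k]) for k in 'KRt']
def px(xl,yl,z):
  w=np.append(O+np.array([[np.cos(a),-np.sin(a)],[np.sin(a),np.cos(a)]])@np.array([xl,yl])/1000,z/1000);q=K@(R@w+t);return ((q[:2]/q[2]-[140,120])*4).round()
for p in [(-28,-35,54),(-28,-35,60),(-50,-35,54),(50,-190,50),(-75,-190,50)]: print(p,px(*p))
"
```

```text
(array([-3.8, 21.9]), array([106.3,  62.2]), np.float64(-10.3))
(-28, -35, 54) [270. 276.]
(-28, -35, 60) [269. 267.]
(-50, -35, 54) [236. 288.]
(50, -190, 50) [532. 369.]
(-75, -190, 50) [330. 457.]
```

View pics/t2c.png

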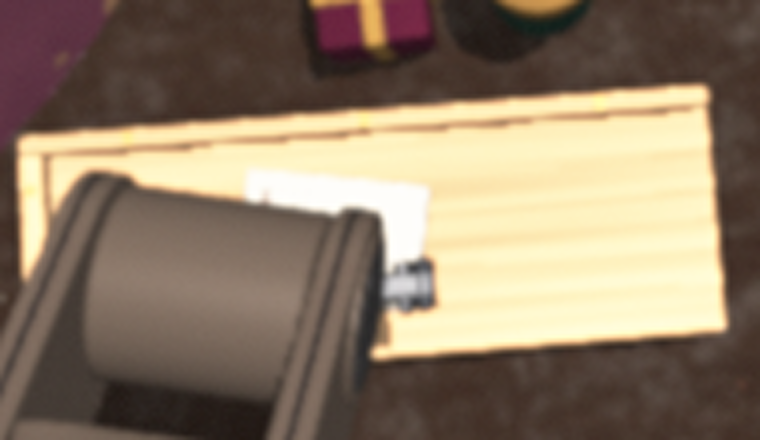

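The pad hasn't moved: its back edge is unchanged at crop (250,170)–(428,186). So the half-open fingers' tips are above the pad, because they retract as they open. I'll lift, back off and descend deeper while sensing contact.

```bash
python3 -m creep '[{"x":0,"y":0,"z":-4,"rx":0,"ry":0,"rz":0,"grip":0.5},{"x":6,"y":0,"z":-4,"rx":0,"ry":0,"rz":0,"grip":0.5},{"x":8,"y":0,"z":0,"rx":0,"ry":0,"rz":0,"grip":0.5},{"x":8,"y":0,"z":0,"rx":0,"ry":0,"rz":0,"grip":0.5},{"x":6,"y":0,"z":0,"rx":0,"ry":0,"rz":0,"grip":0.5},{"x":0,"y":0,"z":4,"rx":0,"ry":0,"rz":0,"grip":0.5},{"x":0,"y":0,"z":4,"rx":0,"ry":0,"rz":0,"grip":0.5},{"x":0,"y":0,"z":2,"rx":0,"ry":0,"rz":0,"grip":0.5},{"x":0,"y":0,"z":2,"rx":0,"ry":0,"rz":0,"grip":0.5},{"x":0,"y":0,"z":1,"rx":0,"ry":0,"rz":0,"grip":0.5}]'
python3 -m creep '[{"x":0,"y":0,"z":0.5,"rx":0,"ry":0,"rz":0,"grip":0.5},{"x":0,"y":0,"z":0.5,"rx":0,"ry":0,"rz":0,"grip":0.5},{"x":0,"y":0,"z":0,"rx":0,"ry":0,"rz":0,"grip":0.5},{"x":0,"y":0,"z":0,"rx":0,"ry":0,"rz":0,"grip":0.5},{"x":0,"y":0,"z":0,"rx":0,"ry":0,"rz":0,"grip":0.5},{"x":0,"y":0,"z":0,"rx":0,"ry":0,"rz":0,"grip":0.5},{"x":0,"y":0,"z":0,"rx":0,"ry":0,"rz":0,"grip":0.5},{"x":0,"y":0,"z":0,"rx":0,"ry":0,"rz":0,"grip":0.5},{"x":0,"y":0,"z":0,"rx":0,"ry":0,"rz":0,"grip":0.5},{"x":0,"y":0,"z":0,"rx":0,"ry":0,"rz":0,"grip":0.5}]'
python3 -c "
from h import *
plan(-66,24,46,90)"
```

```text
time: 5.3
eef_pos: [0.4535, 0.024, 0.0487]
tcp_rot: [-0.032, 0.999, 0.0, -0.0]
contact_force: [-0.5, -0.6, 0.1]
opening: 0.499
finger_force: 0.0
time: 6.13
eef_pos: [0.4536, 0.024, 0.0482]
tcp_rot: [-0.032, 0.999, -0.0, 0.0]
contact_force: [0.2, 0.6, 0.4]
opening: 0.503
finger_force: 0.0
t 6.13 tcpL [-67.7  23.7] z 48.2 yaw 90.0 z-tool [ 0. -0. -1.] F [0.2 0.6 0.4] open 0.5032104370012084
shift mm [-1.7  0.3  2.2] rz -0.0
```

```bash
python3 -m creep '[{"x":0,"y":0,"z":1,"rx":0,"ry":0,"rz":0,"grip":0.5},{"x":0,"y":0,"z":1,"rx":0,"ry":0,"rz":0,"grip":0.5},{"x":-2,"y":0,"z":0,"rx":0,"ry":0,"rz":0,"grip":0.5},{"x":-3,"y":0,"z":0,"rx":0,"ry":0,"rz":0,"grip":0.5},{"x":-3,"y":0,"z":0,"rx":0,"ry":0,"rz":0,"grip":0.5},{"x":-3,"y":0,"z":0,"rx":0,"ry":0,"rz":0,"grip":0.5},{"x":-3,"y":0,"z":0,"rx":0,"ry":0,"rz":0,"grip":0.5},{"x":-3,"y":0,"z":0,"rx":0,"ry":0,"rz":0,"grip":0.5},{"x":-3,"y":0,"z":0,"rx":0,"ry":0,"rz":0,"grip":0.5},{"x":-3,"y":0,"z":0,"rx":0,"ry":0,"rz":0,"grip":0.5}]'
python3 -c "
from h import *
plan(-31,24,46,90)
c=snap('top','t3.png'); print(padL(c))"
```

```text
time: 6.97
eef_pos: [0.4769, 0.0255, 0.0462]
tcp_rot: [-0.032, 0.999, 0.0, 0.0]
contact_force: [-0.7, 0.2, -0.2]
opening: 0.503
finger_force: 0.0
t 6.97 tcpL [-44.3  23.7] z 46.2 yaw 90.0 z-tool [ 0.  0. -1.] F [-0.7  0.2 -0.2] open 0.5032832514027781
shift mm [-13.3   0.3   0.2] rz -0.0
(array([ 0.4, 23.2]), array([103.2,  55. ]), np.float64(-11.5))
```

```bash
python3 -c "
from h import *
w=optics.read_camera('wrist')['color'][180:330,160:360]; s=optics.read_camera('scene')['color'][150:210,165:245]
t=cv2.imread('pics/t3.png')[190:250,140:220]
f=lambda i:cv2.resize(i,(400,300),interpolation=cv2.INTER_CUBIC)
cv2.imwrite('pics/m4.png',np.vstack([np.hstack([f(w),f(s)]),np.hstack([f(t),f(cv2.imread('pics/t2.png')[190:250,140:220])])]))"
```

```text
(no output)
```

View pics/m4.png

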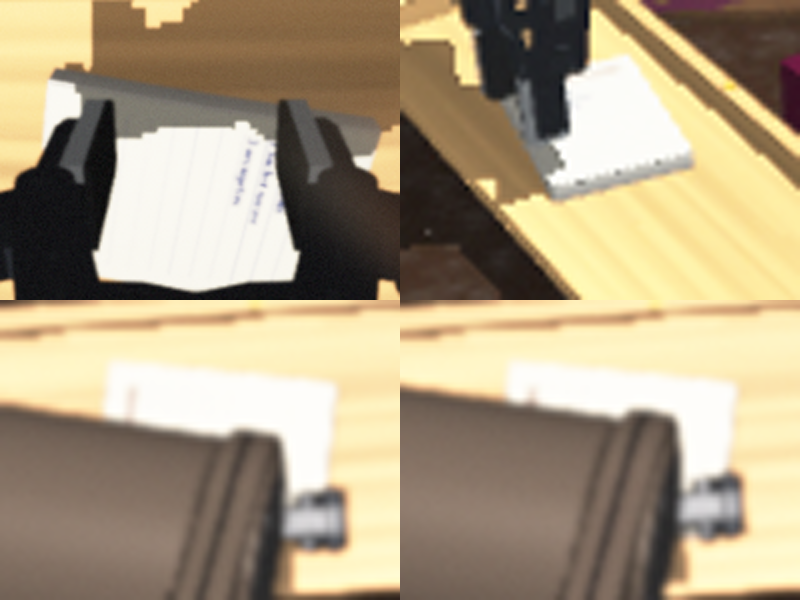

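The pad still hasn't moved and the fingers still overlap it: the right fingertip bottom is at scene pixel (195,178). I'll measure the actual tip height with that ray.

```bash
python3 -c "
from h import *
s=optics.read_camera('scene')
for z in (.05,.056,.062,.068,.074): print(z,(toL(ray(s,(195.5,178),z))*1000).round(1))
S=ctrl.get_state();print(S['eef_pos'],S['contact_force'])"
```

```text
0.05 [-28.1  29.6]
0.056 [-31.6  20.9]
0.062 [-35.   12.2]
0.068 [-38.5   3.5]
0.074 [-42.   -5.2]
[0.47648671 0.02551239 0.04615948] [-0.37040964 -0.02909969 -0.83544748]
```

```bash
python3 -m creep '[{"x":6,"y":0,"z":0,"rx":0,"ry":0,"rz":0,"grip":0.5},{"x":6,"y":0,"z":0,"rx":0,"ry":0,"rz":0,"grip":0.5},{"x":6,"y":0,"z":0,"rx":0,"ry":0,"rz":0,"grip":0.5},{"x":6,"y":0,"z":0,"rx":0,"ry":0,"rz":0,"grip":0.5},{"x":0,"y":0,"z":0.7,"rx":0,"ry":0,"rz":0,"grip":0.5},{"x":0,"y":0,"z":0.7,"rx":0,"ry":0,"rz":0,"grip":0.5},{"x":0,"y":0,"z":0.6,"rx":0,"ry":0,"rz":0,"grip":0.5},{"x":0,"y":0,"z":0,"rx":0,"ry":0,"rz":0,"grip":0.5},{"x":0,"y":0,"z":0,"rx":0,"ry":0,"rz":0,"grip":0.5},{"x":0,"y":0,"z":0,"rx":0,"ry":0,"rz":0,"grip":0.5}]'
python3 -m creep '[{"x":0,"y":0,"z":0.5,"rx":0,"ry":0,"rz":0,"grip":0.5},{"x":0,"y":0,"z":0.5,"rx":0,"ry":0,"rz":0,"grip":0.5},{"x":0,"y":0,"z":0.5,"rx":0,"ry":0,"rz":0,"grip":0.5},{"x":0,"y":0,"z":0.5,"rx":0,"ry":0,"rz":0,"grip":0.5},{"x":0,"y":0,"z":0,"rx":0,"ry":0,"rz":0,"grip":0.5},{"x":0,"y":0,"z":0,"rx":0,"ry":0,"rz":0,"grip":0.5},{"x":0,"y":0,"z":0,"rx":0,"ry":0,"rz":0,"grip":0.5},{"x":0,"y":0,"z":0,"rx":0,"ry":0,"rz":0,"grip":0.5},{"x":0,"y":0,"z":0,"rx":0,"ry":0,"rz":0,"grip":0.5},{"x":0,"y":0,"z":0,"rx":0,"ry":0,"rz":0,"grip":0.5}]'
python3 -c "
from h import *
a=cv2.imread('pics/scene0.png');s=optics.read_camera('scene');b=s['color']
m=(b.max(2)<75)&(a.max(2)>150);m[:120]=0;m[230:]=0
for r in range(160,200,2): 
  k=np.where(m[r])[0]; print(r,(k.min(),k.max(),len(k)) if len(k) else '',end=' ')
w=snap('wrist','w5.png')
cv2.imwrite('pics/m5.png',np.hstack([cv2.resize(w['color'][180:330,160:360],(400,300)),cv2.resize(b[150:210,165:245],(400,300),interpolation=cv2.INTER_CUBIC)]))
"
```

```text
time: 8.0
eef_pos: [0.4528, 0.0239, 0.0443]
tcp_rot: [-0.032, 0.999, -0.0, 0.0]
contact_force: [0.2, 0.7, 0.1]
opening: 0.499
finger_force: 0.0
time: 8.83
eef_pos: [0.4526, 0.024, 0.0423]
tcp_rot: [-0.032, 0.999, -0.0, 0.0]
contact_force: [0.4, -0.2, 0.2]
opening: 0.498
finger_force: 0.0
160 (np.int64(171), np.int64(192), 22) 162 (np.int64(171), np.int64(192), 21) 164 (np.int64(172), np.int64(192), 21) 166 (np.int64(172), np.int64(191), 20) 168 (np.int64(172), np.int64(191), 20) 170 (np.int64(172), np.int64(187), 16) 172 (np.int64(173), np.int64(187), 11) 174 (np.int64(174), np.int64(186), 6) 176 (np.int64(182), np.int64(187), 6) 178 (np.int64(182), np.int64(188), 7) 180 (np.int64(183), np.int64(188), 6) 182 (np.int64(184), np.int64(184), 1) 184  186  188  190  192  194  196  198
```

View pics/m5.png

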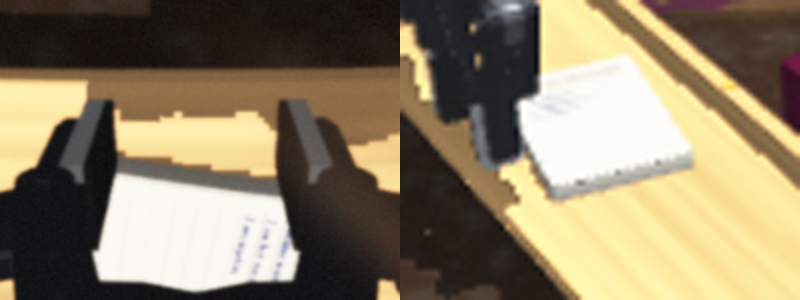

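```bash
python3 -c "
from h import *
s=optics.read_camera('scene')
for p in ((180,182),(185,183),(188,181)):
  for z in (.05,.056,.062,.068,.074): print(p,z,(toL(ray(s,p,z))*1000).round(1))"
```

```text
(180, 182) 0.05 [-66.9  35.5]
(180, 182) 0.056 [-69.9  26.7]
(180, 182) 0.062 [-73.   17.9]
(180, 182) 0.068 [-76.    9.2]
(180, 182) 0.074 [-79.    0.4]
(185, 183) 0.05 [-58.7  24.4]
(185, 183) 0.056 [-61.9  15.7]
(185, 183) 0.062 [-65.    7.1]
(185, 183) 0.068 [-68.1  -1.5]
(185, 183) 0.074 [-71.3 -10.2]
(188, 181) 0.05 [-49.   28.2]
(188, 181) 0.056 [-52.3  19.5]
(188, 181) 0.062 [-55.5  10.8]
(188, 181) 0.068 [-58.7   2.1]
(188, 181) 0.074 [-62.   -6.6]
```

```bash
python3 -m creep '[{"x":0,"y":0,"z":0.8,"rx":0,"ry":0,"rz":0,"grip":0.5},{"x":0,"y":0,"z":0.8,"rx":0,"ry":0,"rz":0,"grip":0.5},{"x":0,"y":0,"z":0.8,"rx":0,"ry":0,"rz":0,"grip":0.5},{"x":0,"y":0,"z":0.8,"rx":0,"ry":0,"rz":0,"grip":0.5},{"x":0,"y":0,"z":0.8,"rx":0,"ry":0,"rz":0,"grip":0.5},{"x":0,"y":0,"z":0,"rx":0,"ry":0,"rz":0,"grip":0.5},{"x":0,"y":0,"z":0,"rx":0,"ry":0,"rz":0,"grip":0.5},{"x":0,"y":0,"z":0,"rx":0,"ry":0,"rz":0,"grip":0.5},{"x":0,"y":0,"z":0,"rx":0,"ry":0,"rz":0,"grip":0.5},{"x":0,"y":0,"z":0,"rx":0,"ry":0,"rz":0,"grip":0.5}]'
python3 - <<'E'
from h import *
# where the camera sees the pad/ledge heights: triangulate pad back-right corner & ledge end corner from both views
print(np.round(ctrl.get_state()['joint_efforts'],2))
a=cv2.imread('pics/scene0.png');s=optics.read_camera('scene');b=s['color']
m=(b.max(2)<110)&(a.max(2)>170);m[:160]=0;m[200:]=0
g=big(m)[:,0]; k=g[g[:,1].argmax()]; print(k,[ (z,(toL(ray(s,k,z))*1000).round(1)) for z in (.05,.056,.062,.068)])
E
```

```text
time: 9.82
eef_pos: [0.4526, 0.024, 0.0383]
tcp_rot: [-0.032, 0.999, 0.0, 0.0]
contact_force: [0.3, -0.6, -0.1]
opening: 0.502
finger_force: 0.0
[ -0.   -24.04 -23.59  -0.     0.    -0.  ]
[184 184] [(0.05, array([-62.5,  21.8])), (0.056, array([-65.6,  13.2])), (0.062, array([-68.7,   4.6])), (0.068, array([-71.8,  -4. ]))]
```

```bash
python3 -m creep '[{"x":0,"y":0,"z":0.8,"rx":0,"ry":0,"rz":0,"grip":0.5},{"x":0,"y":0,"z":0.8,"rx":0,"ry":0,"rz":0,"grip":0.5},{"x":0,"y":0,"z":0.8,"rx":0,"ry":0,"rz":0,"grip":0.5},{"x":0,"y":0,"z":0.8,"rx":0,"ry":0,"rz":0,"grip":0.5},{"x":0,"y":0,"z":0.8,"rx":0,"ry":0,"rz":0,"grip":0.5},{"x":0,"y":0,"z":0,"rx":0,"ry":0,"rz":0,"grip":0.5},{"x":0,"y":0,"z":0,"rx":0,"ry":0,"rz":0,"grip":0.5},{"x":0,"y":0,"z":0,"rx":0,"ry":0,"rz":0,"grip":0.5},{"x":0,"y":0,"z":0,"rx":0,"ry":0,"rz":0,"grip":0.5},{"x":0,"y":0,"z":0,"rx":0,"ry":0,"rz":0,"grip":0.5}]'
python3 - <<'E'
from h import *
a=cv2.imread('pics/scene0.png');s=optics.read_camera('scene');b=s['color']
m=(b.max(2)<110)&(a.max(2)>170);m[:160]=0;m[200:]=0
g=big(m)[:,0]; k=g[g[:,1].argmax()]; print(k,[ (z,(toL(ray(s,k,z))*1000).round(1)) for z in (.05,.056,.062,.068)])
E
```

```text
time: 10.7
eef_pos: [0.4526, 0.024, 0.0343]
tcp_rot: [-0.032, 0.999, -0.0, 0.0]
contact_force: [-1.4, -0.5, 0.2]
opening: 0.501
finger_force: 0.0
[183 185] [(0.05, array([-66.3,  19.3])), (0.056, array([-69.4,  10.7])), (0.062, array([-72.4,   2.1])), (0.068, array([-75.5,  -6.5]))]
```

```bash
python3 -m creep '[{"x":0,"y":0,"z":0.6,"rx":0,"ry":0,"rz":0,"grip":0.5},{"x":0,"y":0,"z":0.6,"rx":0,"ry":0,"rz":0,"grip":0.5},{"x":0,"y":0,"z":0.6,"rx":0,"ry":0,"rz":0,"grip":0.5},{"x":0,"y":0,"z":0.6,"rx":0,"ry":0,"rz":0,"grip":0.5},{"x":0,"y":0,"z":0.6,"rx":0,"ry":0,"rz":0,"grip":0.5},{"x":0,"y":0,"z":0,"rx":0,"ry":0,"rz":0,"grip":0.5},{"x":0,"y":0,"z":0,"rx":0,"ry":0,"rz":0,"grip":0.5},{"x":0,"y":0,"z":0,"rx":0,"ry":0,"rz":0,"grip":0.5},{"x":0,"y":0,"z":0,"rx":0,"ry":0,"rz":0,"grip":0.5},{"x":0,"y":0,"z":0,"rx":0,"ry":0,"rz":0,"grip":0.5}]'
```

```text
time: 11.58
eef_pos: [0.4526, 0.024, 0.0313]
tcp_rot: [-0.032, 0.999, -0.0, 0.0]
contact_force: [-0.6, 0.5, -0.2]
opening: 0.5
finger_force: 0.0
```

```bash
python3 -m creep '[{"x":0,"y":0,"z":0.5,"rx":0,"ry":0,"rz":0,"grip":0.5},{"x":0,"y":0,"z":0.5,"rx":0,"ry":0,"rz":0,"grip":0.5},{"x":0,"y":0,"z":0.5,"rx":0,"ry":0,"rz":0,"grip":0.5},{"x":0,"y":0,"z":0.5,"rx":0,"ry":0,"rz":0,"grip":0.5},{"x":0,"y":0,"z":0,"rx":0,"ry":0,"rz":0,"grip":0.5},{"x":0,"y":0,"z":0,"rx":0,"ry":0,"rz":0,"grip":0.5},{"x":0,"y":0,"z":0,"rx":0,"ry":0,"rz":0,"grip":0.5},{"x":0,"y":0,"z":0,"rx":0,"ry":0,"rz":0,"grip":0.5},{"x":0,"y":0,"z":0,"rx":0,"ry":0,"rz":0,"grip":0.5},{"x":0,"y":0,"z":0,"rx":0,"ry":0,"rz":0,"grip":0.5}]'
```

```text
time: 12.42
eef_pos: [0.4526, 0.024, 0.0293]
tcp_rot: [-0.032, 0.999, -0.0, 0.0]
contact_force: [0.3, 0.1, 0.0]
opening: 0.5
finger_force: 0.0
```

```bash
python3 -m creep '[{"x":-3,"y":0,"z":0,"rx":0,"ry":0,"rz":0,"grip":0.5},{"x":-3,"y":0,"z":0,"rx":0,"ry":0,"rz":0,"grip":0.5},{"x":-3,"y":0,"z":0,"rx":0,"ry":0,"rz":0,"grip":0.5},{"x":-3,"y":0,"z":0,"rx":0,"ry":0,"rz":0,"grip":0.5},{"x":-2.5,"y":0,"z":0,"rx":0,"ry":0,"rz":0,"grip":0.5},{"x":-2.5,"y":0,"z":0,"rx":0,"ry":0,"rz":0,"grip":0.5},{"x":-2.5,"y":0,"z":0,"rx":0,"ry":0,"rz":0,"grip":0.5},{"x":-2.5,"y":0,"z":0,"rx":0,"ry":0,"rz":0,"grip":0.5},{"x":-2,"y":0,"z":0,"rx":0,"ry":0,"rz":0,"grip":0.5},{"x":-1,"y":0,"z":0,"rx":0,"ry":0,"rz":0,"grip":0.5}]'
python3 -c "
from h import *
plan(-31,24,30,90)
c=snap('top','t6.png'); print(padL(c))"
```

```text
time: 13.25
eef_pos: [0.4778, 0.0256, 0.0292]
tcp_rot: [-0.032, 0.999, 0.0, 0.0]
contact_force: [-0.5, -0.8, -0.5]
opening: 0.501
finger_force: 0.2
t 13.25 tcpL [-43.3  23.7] z 29.2 yaw 90.0 z-tool [ 0.  0. -1.] F [-0.5 -0.8 -0.5] open 0.5012347065136997
shift mm [-12.3   0.3  -0.8] rz -0.0
(array([ 7.1, 29.9]), array([103.6,  68.8]), np.float64(-3.6))
```

The pad moves now. I'll keep going gently to the board.

```bash
python3 -m creep '[{"x":-1.5,"y":0,"z":0,"rx":0,"ry":0,"rz":0,"grip":0.5},{"x":-1.5,"y":0,"z":0,"rx":0,"ry":0,"rz":0,"grip":0.5},{"x":-1.5,"y":0,"z":0,"rx":0,"ry":0,"rz":0,"grip":0.5},{"x":-1,"y":0,"z":0,"rx":0,"ry":0,"rz":0,"grip":0.5},{"x":-1,"y":0,"z":0,"rx":0,"ry":0,"rz":0,"grip":0.5},{"x":-1,"y":0,"z":0,"rx":0,"ry":0,"rz":0,"grip":0.5},{"x":-0.5,"y":0,"z":0,"rx":0,"ry":0,"rz":0,"grip":0.5},{"x":-0.5,"y":0,"z":0,"rx":0,"ry":0,"rz":0,"grip":0.5},{"x":-0.5,"y":0,"z":0,"rx":0,"ry":0,"rz":0,"grip":0.5},{"x":0,"y":0,"z":0,"rx":0,"ry":0,"rz":0,"grip":0.5}]'
python3 -c "
from h import *
plan(-31,24,30,90)
c=snap('top','t7.png'); print(padL(c))"
```

```text
time: 14.13
eef_pos: [0.4866, 0.0261, 0.0292]
tcp_rot: [-0.032, 0.999, 0.0, 0.0]
contact_force: [-0.8, -0.5, -0.1]
opening: 0.501
finger_force: 0.1
t 14.13 tcpL [-34.6  23.7] z 29.2 yaw 90.0 z-tool [ 0.  0. -1.] F [-0.8 -0.5 -0.1] open 0.5010179880032544
shift mm [-3.6  0.3 -0.8] rz -0.0
(array([13.2, 31.2]), array([102.5,  69.3]), np.float64(0.2))
```

```bash
python3 -m creep '[{"x":-0.5,"y":0,"z":0,"rx":0,"ry":0,"rz":0,"grip":0.5},{"x":-0.5,"y":0,"z":0,"rx":0,"ry":0,"rz":0,"grip":0.5},{"x":-0.5,"y":0,"z":0,"rx":0,"ry":0,"rz":0,"grip":0.5},{"x":-0.5,"y":0,"z":0,"rx":0,"ry":0,"rz":0,"grip":0.5},{"x":0,"y":0,"z":0,"rx":0,"ry":0,"rz":0,"grip":0.5},{"x":0,"y":0,"z":0,"rx":0,"ry":0,"rz":0,"grip":0.5},{"x":0,"y":0,"z":0,"rx":0,"ry":0,"rz":0,"grip":0.5},{"x":0,"y":0,"z":0,"rx":0,"ry":0,"rz":0,"grip":0.5},{"x":0,"y":0,"z":0,"rx":0,"ry":0,"rz":0,"grip":0.5},{"x":0,"y":0,"z":0,"rx":0,"ry":0,"rz":0,"grip":0.5}]'
```

```text
time: 15.02
eef_pos: [0.4886, 0.0263, 0.0293]
tcp_rot: [-0.032, 0.999, -0.0, 0.0]
contact_force: [-0.5, -0.2, -0.0]
opening: 0.499
finger_force: 0.0
```

```bash
python3 -m creep '[{"x":-0.5,"y":0,"z":0,"rx":0,"ry":0,"rz":0,"grip":0.5},{"x":-0.5,"y":0,"z":0,"rx":0,"ry":0,"rz":0,"grip":0.5},{"x":-0.5,"y":0,"z":0,"rx":0,"ry":0,"rz":0,"grip":0.5},{"x":0,"y":0,"z":0,"rx":0,"ry":0,"rz":0,"grip":0.5},{"x":0,"y":0,"z":0,"rx":0,"ry":0,"rz":0,"grip":0.5},{"x":0,"y":0,"z":0,"rx":0,"ry":0,"rz":0,"grip":0.5},{"x":0,"y":0,"z":0,"rx":0,"ry":0,"rz":0,"grip":0.5},{"x":0,"y":0,"z":0,"rx":0,"ry":0,"rz":0,"grip":0.5},{"x":0,"y":0,"z":0,"rx":0,"ry":0,"rz":0,"grip":0.5},{"x":0,"y":0,"z":0,"rx":0,"ry":0,"rz":0,"grip":0.5}]'
python3 -c "
from h import *
plan(-31,24,30,90)
c=snap('top','t8.png'); print(padL(c))"
```

```text
time: 15.85
eef_pos: [0.49, 0.0263, 0.0292]
tcp_rot: [-0.032, 0.999, 0.0, 0.0]
contact_force: [-1.1, -0.8, -0.0]
opening: 0.497
finger_force: 0.2
t 15.85 tcpL [-31.1  23.7] z 29.2 yaw 90.0 z-tool [ 0.  0. -1.] F [-1.1 -0.8 -0. ] open 0.497110586748479
shift mm [-0.1  0.3 -0.8] rz -0.0
(array([19.2, 30.3]), array([101.6,  66.6]), np.float64(-3.6))
```

```bash
python3 -m creep '[{"x":4,"y":0,"z":0,"rx":0,"ry":0,"rz":0,"grip":0.5},{"x":8,"y":0,"z":0,"rx":0,"ry":0,"rz":0,"grip":0.5},{"x":8,"y":0,"z":0,"rx":0,"ry":0,"rz":0,"grip":0.5},{"x":0,"y":0,"z":-15,"rx":0,"ry":0,"rz":0,"grip":0.5},{"x":0,"y":0,"z":-15,"rx":0,"ry":0,"rz":0,"grip":0.5},{"x":0,"y":17,"z":-10,"rx":0,"ry":0,"rz":0,"grip":0.5},{"x":0,"y":17,"z":0,"rx":0,"ry":0,"rz":0,"grip":0.5},{"x":0,"y":17,"z":0,"rx":0,"ry":0,"rz":0,"grip":0.5},{"x":0,"y":17,"z":0,"rx":0,"ry":0,"rz":0,"grip":0.5},{"x":0,"y":17,"z":0,"rx":0,"ry":0,"rz":0,"grip":0.5}]'
python3 -c "
from h import *
c=snap('top','t9.png'); print(padL(c))
plan(5,110,70,0); print(ctrl.get_state()['qpos'])"
```

```text
time: 16.73
eef_pos: [0.4636, 0.1105, 0.0692]
tcp_rot: [-0.032, 0.999, -0.0, -0.0]
contact_force: [0.7, 0.6, 1.0]
opening: 0.497
finger_force: 0.0
(array([15.4, 30.9]), array([101.9,  71.2]), np.float64(-0.9))
t 16.78 tcpL [-52.3 111.5] z 69.1 yaw 90.0 z-tool [-0.     0.002 -1.   ] F [-0.6  1.5  0.4] open 0.5014180958774983
shift mm [-57.3  -1.5  -0.9] rz -90.0
[ 2.42237275e-02  1.05580498e-02  2.15916253e+00  2.01738122e-03
  9.72232094e-01 -1.61219656e+00]
```

```bash
python3 -m creep '[{"x":-19,"y":0,"z":0,"rx":0,"ry":0,"rz":0,"grip":0.5},{"x":-19,"y":0,"z":0,"rx":0,"ry":0,"rz":0,"grip":0.5},{"x":-19,"y":0,"z":0,"rx":0,"ry":0,"rz":0,"grip":0.5},{"x":0,"y":0,"z":0,"rx":0,"ry":0,"rz":7,"grip":0.5},{"x":0,"y":0,"z":0,"rx":0,"ry":0,"rz":7,"grip":0.5},{"x":0,"y":0,"z":0,"rx":0,"ry":0,"rz":7,"grip":0.5},{"x":0,"y":0,"z":0,"rx":0,"ry":0,"rz":7,"grip":0.5},{"x":0,"y":0,"z":0,"rx":0,"ry":0,"rz":7,"grip":0.5},{"x":0,"y":0,"z":0,"rx":0,"ry":0,"rz":7,"grip":0.5},{"x":0,"y":0,"z":0,"rx":0,"ry":0,"rz":7,"grip":0.5}]'
python3 -m creep '[{"x":0,"y":0,"z":0,"rx":0,"ry":0,"rz":7,"grip":0.5},{"x":0,"y":0,"z":0,"rx":0,"ry":0,"rz":7,"grip":0.5},{"x":0,"y":0,"z":0,"rx":0,"ry":0,"rz":7,"grip":0.5},{"x":0,"y":0,"z":0,"rx":0,"ry":0,"rz":7,"grip":0.5},{"x":0,"y":0,"z":0,"rx":0,"ry":0,"rz":7,"grip":0.5},{"x":0,"y":0,"z":0,"rx":0,"ry":0,"rz":6,"grip":0.5},{"x":0,"y":0,"z":4,"rx":0,"ry":0,"rz":0,"grip":0.5},{"x":0,"y":0,"z":4,"rx":0,"ry":0,"rz":0,"grip":0.5},{"x":0,"y":0,"z":4,"rx":0,"ry":0,"rz":0,"grip":0.5},{"x":0,"y":0,"z":0,"rx":0,"ry":0,"rz":0,"grip":0.5}]'
python3 -c "
from h import *
plan(5,110,29.5,0); print(ctrl.get_state()['qpos'].round(2))"
```

```text
time: 17.62
eef_pos: [0.5207, 0.113, 0.069]
tcp_rot: [0.388, 0.921, -0.0, -0.0]
contact_force: [0.3, 0.2, 0.4]
opening: 0.498
finger_force: 0.0
time: 18.45
eef_pos: [0.5203, 0.1133, 0.0559]
tcp_rot: [0.684, 0.73, -0.001, -0.001]
contact_force: [0.7, -0.6, -0.9]
opening: 0.499
finger_force: 0.0
t 18.45 tcpL [  4.7 108.5] z 55.9 yaw 0.0 z-tool [-0.002 -0.    -1.   ] F [ 0.7 -0.6 -0.9] open 0.4989124794715228
shift mm [ 1.5  0.3 26.4] rz 0.0
[ 0.02  0.15  2.03 -0.    0.96 -0.04]
```

```bash
python3 -m creep '[{"x":0,"y":0,"z":5,"rx":0,"ry":0,"rz":0,"grip":0.5},{"x":0,"y":0,"z":5,"rx":0,"ry":0,"rz":0,"grip":0.5},{"x":0,"y":0,"z":5,"rx":0,"ry":0,"rz":0,"grip":0.5},{"x":0,"y":0,"z":4,"rx":0,"ry":0,"rz":0,"grip":0.5},{"x":0,"y":0,"z":3,"rx":0,"ry":0,"rz":0,"grip":0.5},{"x":0,"y":0,"z":2,"rx":0,"ry":0,"rz":0,"grip":0.5},{"x":0,"y":0,"z":1,"rx":0,"ry":0,"rz":0,"grip":0.5},{"x":0,"y":0,"z":1,"rx":0,"ry":0,"rz":0,"grip":0.5},{"x":0,"y":0,"z":0.5,"rx":0,"ry":0,"rz":0,"grip":0.5},{"x":0,"y":0,"z":0,"rx":0,"ry":0,"rz":0,"grip":0.5}]'
python3 -c "
from h import *
plan(5,92,29.5,0)"
```

```text
time: 19.28
eef_pos: [0.5216, 0.1135, 0.0308]
tcp_rot: [0.684, 0.729, 0.0, 0.0]
contact_force: [-0.4, -0.2, 0.7]
opening: 0.499
finger_force: 0.0
t 19.28 tcpL [  6.  108.6] z 30.8 yaw -0.0 z-tool [ 0. -0. -1.] F [-0.4 -0.2  0.7] open 0.4994786022036154
shift mm [-16.6  -1.    1.3] rz -0.0
```

```bash
python3 -m creep '[{"x":-3,"y":-1,"z":1,"rx":0,"ry":0,"rz":0,"grip":0.5},{"x":-4,"y":0,"z":0,"rx":0,"ry":0,"rz":0,"grip":0.5},{"x":-4,"y":0,"z":0,"rx":0,"ry":0,"rz":0,"grip":0.5},{"x":-4,"y":0,"z":0,"rx":0,"ry":0,"rz":0,"grip":0.5},{"x":-4,"y":0,"z":0,"rx":0,"ry":0,"rz":0,"grip":0.5},{"x":-4,"y":0,"z":0,"rx":0,"ry":0,"rz":0,"grip":0.5},{"x":-4,"y":0,"z":0,"rx":0,"ry":0,"rz":0,"grip":0.5},{"x":-4,"y":0,"z":0,"rx":0,"ry":0,"rz":0,"grip":0.5},{"x":-3,"y":0,"z":0,"rx":0,"ry":0,"rz":0,"grip":0.5},{"x":-3,"y":0,"z":0,"rx":0,"ry":0,"rz":0,"grip":0.5}]'
python3 -c "
from h import *
c=snap('top','t10.png');print(padL(c));plan(5,-112,29.5,0)"
```

```text
time: 20.12
eef_pos: [0.5229, 0.0762, 0.0298]
tcp_rot: [0.684, 0.729, 0.0, 0.0]
contact_force: [0.7, 0.7, 0.3]
opening: 0.497
finger_force: 0.4
(array([15. ,  9.6]), array([101.7,  71.5]), np.float64(-0.7))
t 20.17 tcpL [ 5.  70.9] z 29.8 yaw -0.1 z-tool [ 0. -0. -1.] F [ 0.6  0.  -0.9] open 0.4962222642151388
shift mm [-182.9    0.2    0.3] rz -0.1
```

The push works: the pad is at y = 9.6 mm and still snug. Continuing.

```bash
python3 -m creep '[{"x":-5,"y":0,"z":0,"rx":0,"ry":0,"rz":0,"grip":0.5},{"x":-5,"y":0,"z":0,"rx":0,"ry":0,"rz":0,"grip":0.5},{"x":-5,"y":0,"z":0,"rx":0,"ry":0,"rz":0,"grip":0.5},{"x":-5,"y":0,"z":0,"rx":0,"ry":0,"rz":0,"grip":0.5},{"x":-5,"y":0,"z":0,"rx":0,"ry":0,"rz":0,"grip":0.5},{"x":-5,"y":0,"z":0,"rx":0,"ry":0,"rz":0,"grip":0.5},{"x":-5,"y":0,"z":0,"rx":0,"ry":0,"rz":0,"grip":0.5},{"x":-5,"y":0,"z":0,"rx":0,"ry":0,"rz":0,"grip":0.5},{"x":-5,"y":0,"z":0,"rx":0,"ry":0,"rz":0,"grip":0.5},{"x":-5,"y":0,"z":0,"rx":0,"ry":0,"rz":0,"grip":0.5}]'
python3 -m creep '[{"x":-5,"y":0,"z":0,"rx":0,"ry":0,"rz":0,"grip":0.5},{"x":-5,"y":0,"z":0,"rx":0,"ry":0,"rz":0,"grip":0.5},{"x":-5,"y":0,"z":0,"rx":0,"ry":0,"rz":0,"grip":0.5},{"x":-5,"y":0,"z":0,"rx":0,"ry":0,"rz":0,"grip":0.5},{"x":-5,"y":0,"z":0,"rx":0,"ry":0,"rz":0,"grip":0.5},{"x":-5,"y":0,"z":0,"rx":0,"ry":0,"rz":0,"grip":0.5},{"x":-5,"y":0,"z":0,"rx":0,"ry":0,"rz":0,"grip":0.5},{"x":-4,"y":0,"z":0,"rx":0,"ry":0,"rz":0,"grip":0.5},{"x":-3,"y":0,"z":0,"rx":0,"ry":0,"rz":0,"grip":0.5},{"x":-2,"y":0,"z":0,"rx":0,"ry":0,"rz":0,"grip":0.5}]'
python3 -c "
from h import *
c=snap('top','t11.png');print(padL(c));plan(5,-112,29.5,0)"
```

```text
time: 21.0
eef_pos: [0.526, 0.0261, 0.0297]
tcp_rot: [0.684, 0.729, -0.0, -0.0]
contact_force: [0.8, 0.5, -0.1]
opening: 0.498
finger_force: 0.4
time: 21.83
eef_pos: [0.5288, -0.0177, 0.0297]
tcp_rot: [0.684, 0.729, -0.0, -0.0]
contact_force: [-0.6, 2.1, 1.1]
opening: 0.503
finger_force: 0.4
(array([ 14.5, -99. ]), array([75.5, 72.8]), np.float64(85.6))
t 21.88 tcpL [  4.8 -23. ] z 29.7 yaw -0.1 z-tool [ 0. -0. -1.] F [ 0.5 -0.6 -0.1] open 0.49785685209647357
shift mm [-89.    0.3   0.3] rz -0.1
```

```bash
python3 -m creep '[{"x":-5,"y":0,"z":0,"rx":0,"ry":0,"rz":0,"grip":0.5},{"x":-5,"y":0,"z":0,"rx":0,"ry":0,"rz":0,"grip":0.5},{"x":-5,"y":0,"z":0,"rx":0,"ry":0,"rz":0,"grip":0.5},{"x":-5,"y":0,"z":0,"rx":0,"ry":0,"rz":0,"grip":0.5},{"x":-5,"y":0,"z":0,"rx":0,"ry":0,"rz":0,"grip":0.5},{"x":-5,"y":0,"z":0,"rx":0,"ry":0,"rz":0,"grip":0.5},{"x":-5,"y":0,"z":0,"rx":0,"ry":0,"rz":0,"grip":0.5},{"x":-5,"y":0,"z":0,"rx":0,"ry":0,"rz":0,"grip":0.5},{"x":-3,"y":0,"z":0,"rx":0,"ry":0,"rz":0,"grip":0.5},{"x":-2,"y":0,"z":0,"rx":0,"ry":0,"rz":0,"grip":0.5}]'
python3 -c "
from h import *
c=snap('top','t12.png');print(padL(c));plan(5,-112,29.5,0)"
```

```text
time: 22.72
eef_pos: [0.5317, -0.0627, 0.0297]
tcp_rot: [0.684, 0.729, -0.0, -0.0]
contact_force: [-0.2, 0.3, -0.6]
opening: 0.503
finger_force: 0.3
(array([  12.6, -153. ]), array([75.6, 66.3]), np.float64(85.6))
t 22.77 tcpL [  4.8 -68.1] z 29.8 yaw -0.1 z-tool [ 0. -0. -1.] F [ 0.6 -0.5  0.3] open 0.5000136748790274
shift mm [-43.9   0.3   0.3] rz -0.1
```

```bash
cat >> h.py <<'E'
def poly(c,roi=(100,330,175,260)):
    h=cv2.cvtColor(c['color'],cv2.COLOR_BGR2HSV); m=(h[...,1]<45)&(h[...,2]>170)
    k=np.zeros_like(m);k[roi[2]:roi[3],roi[0]:roi[1]]=1
    return [(toL(ray(c,p,.06))*1000).round().tolist() for p in cv2.approxPolyDP(big(m&k),2,True)[:,0]]
E
python3 -c "
from h import *
c=optics.read_camera('top'); print(poly(c))
w=optics.read_camera('wrist')['color']; s=optics.read_camera('scene')['color']
f=lambda i:cv2.resize(i,(400,300),interpolation=cv2.INTER_CUBIC)
cv2.imwrite('pics/m12.png',np.vstack([np.hstack([f(c['color'][170:260,190:310]),f(s[150:240,180:300])]),np.hstack([f(w[150:345,120:380]),f(c['color'])])]))"
```

```text
[[49.0, -140.0], [-18.0, -117.0], [-25.0, -124.0], [-19.0, -155.0], [-23.0, -181.0], [-26.0, -159.0], [-25.0, -183.0], [46.0, -180.0]]
```

View pics/m12.png

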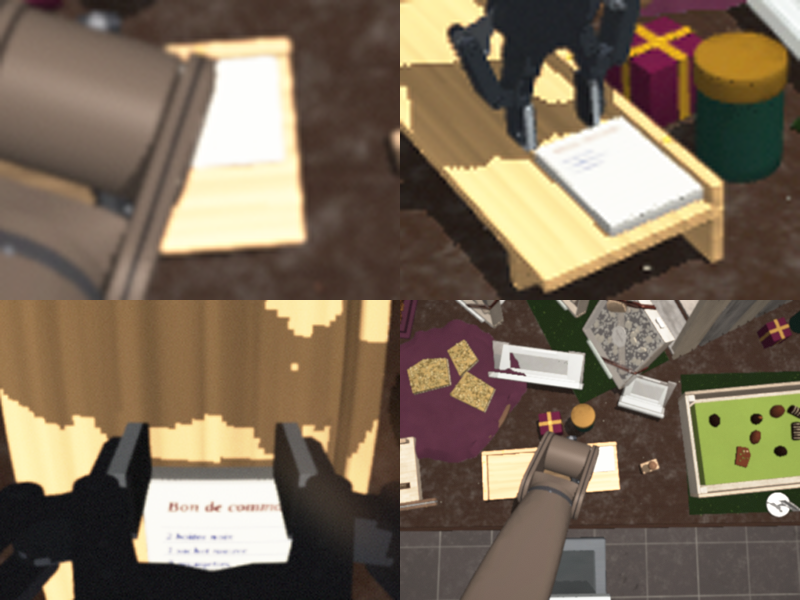

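The views show the pad snug along the board and flat. Its right end is at y ≈ -180 mm, just short of the open end. 43 mm to go.

```bash
python3 -m creep '[{"x":-5,"y":0,"z":0,"rx":0,"ry":0,"rz":0,"grip":0.5},{"x":-5,"y":0,"z":0,"rx":0,"ry":0,"rz":0,"grip":0.5},{"x":-5,"y":0,"z":0,"rx":0,"ry":0,"rz":0,"grip":0.5},{"x":-5,"y":0,"z":0,"rx":0,"ry":0,"rz":0,"grip":0.5},{"x":-5,"y":0,"z":0,"rx":0,"ry":0,"rz":0,"grip":0.5},{"x":-5,"y":0,"z":0,"rx":0,"ry":0,"rz":0,"grip":0.5},{"x":-4,"y":0,"z":0,"rx":0,"ry":0,"rz":0,"grip":0.5},{"x":-3,"y":0,"z":0,"rx":0,"ry":0,"rz":0,"grip":0.5},{"x":-2,"y":0,"z":0,"rx":0,"ry":0,"rz":0,"grip":0.5},{"x":-1,"y":0,"z":0,"rx":0,"ry":0,"rz":0,"grip":0.5}]'
python3 -c "
from h import *
c=optics.read_camera('top'); print(poly(c)); plan(5,-113,29.5,0)"
```

```text
time: 23.75
eef_pos: [0.5343, -0.1024, 0.0297]
tcp_rot: [0.684, 0.729, 0.0, -0.0]
contact_force: [-0.6, 1.4, -0.2]
opening: 0.499
finger_force: 0.2
[[52.0, -196.0], [27.0, -194.0], [-18.0, -175.0], [-21.0, -215.0], [48.0, -219.0]]
t 23.8 tcpL [   4.7 -107.7] z 29.7 yaw -0.1 z-tool [ 0. -0. -1.] F [0.6 0.1 0.1] open 0.49758385955644313
shift mm [-5.3  0.3  0.2] rz -0.1
```

```bash
python3 -m creep '[{"x":-1.5,"y":0,"z":0,"rx":0,"ry":0,"rz":0,"grip":0.5},{"x":-1.5,"y":0,"z":0,"rx":0,"ry":0,"rz":0,"grip":0.5},{"x":-1,"y":0,"z":0,"rx":0,"ry":0,"rz":0,"grip":0.5},{"x":-0.5,"y":0,"z":0,"rx":0,"ry":0,"rz":0,"grip":0.5},{"x":0,"y":0,"z":0,"rx":0,"ry":0,"rz":0,"grip":0.5},{"x":4,"y":0,"z":0,"rx":0,"ry":0,"rz":0,"grip":0.5},{"x":8,"y":0,"z":0,"rx":0,"ry":0,"rz":0,"grip":0.5},{"x":12,"y":0,"z":0,"rx":0,"ry":0,"rz":0,"grip":0.5},{"x":12,"y":0,"z":-15,"rx":0,"ry":0,"rz":0,"grip":0.5},{"x":12,"y":0,"z":-20,"rx":0,"ry":0,"rz":0,"grip":0.5}]'
python3 -m creep '[{"x":25,"y":0,"z":-15,"rx":0,"ry":0,"rz":0,"grip":0.5},{"x":25,"y":0,"z":-15,"rx":0,"ry":0,"rz":0,"grip":0.5},{"x":25,"y":0,"z":-10,"rx":0,"ry":0,"rz":0,"grip":0.5},{"x":25,"y":0,"z":0,"rx":0,"ry":0,"rz":0,"grip":0.5},{"x":25,"y":0,"z":0,"rx":0,"ry":0,"rz":0,"grip":0.5},{"x":20,"y":0,"z":0,"rx":0,"ry":0,"rz":0,"grip":0.5},{"x":10,"y":0,"z":0,"rx":0,"ry":0,"rz":0,"grip":0.5},{"x":0,"y":0,"z":0,"rx":0,"ry":0,"rz":0,"grip":0.5},{"x":0,"y":0,"z":0,"rx":0,"ry":0,"rz":0,"grip":0.5},{"x":0,"y":0,"z":0,"rx":0,"ry":0,"rz":0,"grip":0.5}]'
python3 -c "
from h import *
c=snap('top','t14.png'); print(poly(c),padL(c)); plan(-60,-145,70,90)
s=optics.read_camera('scene')['color']
cv2.imwrite('pics/m14.png',np.hstack([cv2.resize(i,(400,300),interpolation=cv2.INTER_CUBIC) for i in (c['color'][160:265,190:330],s[150:285,180:360])]))"
```

```text
time: 24.63
eef_pos: [0.5292, -0.0567, 0.0629]
tcp_rot: [0.684, 0.729, -0.001, -0.002]
contact_force: [-0.3, 0.1, -0.1]
opening: 0.498
finger_force: 0.0
time: 25.47
eef_pos: [0.5216, 0.0955, 0.1046]
tcp_rot: [0.684, 0.729, -0.0, 0.0]
contact_force: [0.6, 0.3, 0.2]
opening: 0.504
finger_force: 0.0
[[47.0, -223.0], [50.0, -127.0], [44.0, -122.0], [-19.0, -124.0], [-19.0, -219.0]] (array([  15.3, -172.8]), array([101.6,  72.6]), np.float64(-0.2))
t 25.52 tcpL [ 4.9 90.4] z 104.6 yaw -0.1 z-tool [-0. -0. -1.] F [-0.4 -0.1  0.2] open 0.5052166253621527
shift mm [-235.5  -64.5   34.7] rz 89.9
```

View pics/m14.png

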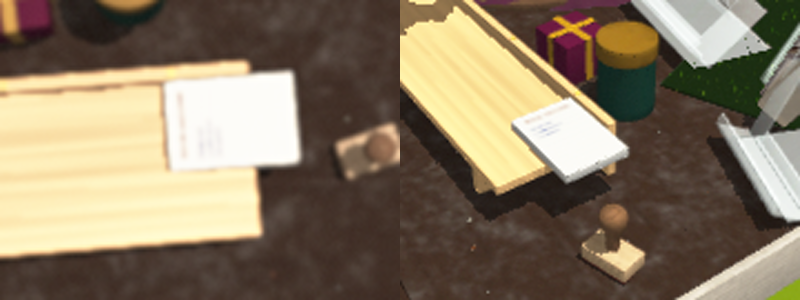

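The pad is at (15.3, -172.8) mm with yaw -0.2°, so it overhangs about 33 mm and lies flat. The stamp, tin and gift box are untouched. There is time left, so I'll make one gentle pass from the front to confirm it is snug by force.

```bash
python3 -m creep '[{"x":-25,"y":-8,"z":0,"rx":0,"ry":0,"rz":0,"grip":0.5},{"x":-25,"y":-8,"z":0,"rx":0,"ry":0,"rz":0,"grip":0.5},{"x":-25,"y":-8,"z":0,"rx":0,"ry":0,"rz":0,"grip":0.5},{"x":-25,"y":-8,"z":0,"rx":0,"ry":0,"rz":0,"grip":0.5},{"x":-25,"y":-8,"z":0,"rx":0,"ry":0,"rz":0,"grip":0.5},{"x":-25,"y":-8,"z":0,"rx":0,"ry":0,"rz":0,"grip":0.5},{"x":-25,"y":-8,"z":0,"rx":0,"ry":0,"rz":0,"grip":0.5},{"x":-25,"y":-8,"z":0,"rx":0,"ry":0,"rz":0,"grip":0.5},{"x":-25,"y":-8,"z":0,"rx":0,"ry":0,"rz":0,"grip":0.5},{"x":-25,"y":-3,"z":0,"rx":0,"ry":0,"rz":-6,"grip":0.5}]'
python3 -m creep '[{"x":0,"y":0,"z":0,"rx":0,"ry":0,"rz":-7,"grip":0.5},{"x":0,"y":0,"z":0,"rx":0,"ry":0,"rz":-7,"grip":0.5},{"x":0,"y":0,"z":0,"rx":0,"ry":0,"rz":-7,"grip":0.5},{"x":0,"y":0,"z":0,"rx":0,"ry":0,"rz":-7,"grip":0.5},{"x":0,"y":0,"z":0,"rx":0,"ry":0,"rz":-7,"grip":0.5},{"x":0,"y":0,"z":0,"rx":0,"ry":0,"rz":-7,"grip":0.5},{"x":0,"y":0,"z":0,"rx":0,"ry":0,"rz":-7,"grip":0.5},{"x":0,"y":0,"z":0,"rx":0,"ry":0,"rz":-7,"grip":0.5},{"x":0,"y":0,"z":0,"rx":0,"ry":0,"rz":-7,"grip":0.5},{"x":0,"y":0,"z":0,"rx":0,"ry":0,"rz":-7,"grip":0.5}]'
python3 -c "
from h import *
plan(-60,-160,29.5,90)"
```

```text
time: 26.4
eef_pos: [0.4614, -0.1603, 0.1046]
tcp_rot: [0.645, 0.764, -0.0, -0.0]
contact_force: [1.1, -0.3, -0.3]
opening: 0.497
finger_force: 0.0
time: 27.23
eef_pos: [0.4623, -0.1592, 0.1047]
tcp_rot: [0.088, 0.996, -0.0, -0.0]
contact_force: [0.0, -0.1, 0.5]
opening: 0.496
finger_force: 0.0
t 27.23 tcpL [ -70.7 -159.7] z 104.7 yaw 76.2 z-tool [-0. -0. -1.] F [ 0.  -0.1  0.5] open 0.49565757258172977
shift mm [-10.5   2.3  75.2] rz -13.8
```

```bash
python3 -m creep '[{"x":0,"y":0,"z":10,"rx":0,"ry":0,"rz":-7,"grip":0.5},{"x":0,"y":0,"z":10,"rx":0,"ry":0,"rz":-6.8,"grip":0.5},{"x":0,"y":0,"z":10,"rx":0,"ry":0,"rz":0,"grip":0.5},{"x":0,"y":0,"z":10,"rx":0,"ry":0,"rz":0,"grip":0.5},{"x":0,"y":0,"z":10,"rx":0,"ry":0,"rz":0,"grip":0.5},{"x":0,"y":0,"z":8,"rx":0,"ry":0,"rz":0,"grip":0.5},{"x":0,"y":0,"z":8,"rx":0,"ry":0,"rz":0,"grip":0.5},{"x":0,"y":0,"z":5,"rx":0,"ry":0,"rz":0,"grip":0.5},{"x":0,"y":0,"z":3,"rx":0,"ry":0,"rz":0,"grip":0.5},{"x":0,"y":0,"z":1,"rx":0,"ry":0,"rz":0,"grip":0.5}]'
python3 -m creep '[{"x":-6,"y":0,"z":0,"rx":0,"ry":0,"rz":0,"grip":0.5},{"x":-6,"y":0,"z":0,"rx":0,"ry":0,"rz":0,"grip":0.5},{"x":-6,"y":0,"z":0,"rx":0,"ry":0,"rz":0,"grip":0.5},{"x":-6,"y":0,"z":0,"rx":0,"ry":0,"rz":0,"grip":0.5},{"x":-6,"y":0,"z":0,"rx":0,"ry":0,"rz":0,"grip":0.5},{"x":-4,"y":0,"z":0,"rx":0,"ry":0,"rz":0,"grip":0.5},{"x":-2,"y":0,"z":0,"rx":0,"ry":0,"rz":0,"grip":0.5},{"x":-1,"y":0,"z":0,"rx":0,"ry":0,"rz":0,"grip":0.5},{"x":0,"y":0,"z":0,"rx":0,"ry":0,"rz":0,"grip":0.5},{"x":0,"y":0,"z":0,"rx":0,"ry":0,"rz":0,"grip":0.5}]'
python3 -c "
from h import *
plan(-31,-160,29.5,90)"
```

```text
time: 28.07
eef_pos: [0.4624, -0.1581, 0.0291]
tcp_rot: [-0.03, 1.0, 0.0, -0.0]
contact_force: [-0.9, -0.1, -0.0]
opening: 0.501
finger_force: 0.0
time: 28.9
eef_pos: [0.4994, -0.156, 0.0296]
tcp_rot: [-0.03, 1.0, 0.0, -0.0]
contact_force: [-0.3, -0.0, 0.2]
opening: 0.503
finger_force: 0.0
t 28.9 tcpL [ -33.5 -158.9] z 29.6 yaw 89.8 z-tool [-0.  0. -1.] F [-0.3 -0.   0.2] open 0.5028446787137334
shift mm [-2.5 -1.1  0.1] rz -0.2
```

Now small steps until the force rises.

```bash
python3 -m creep '[{"x":-0.5,"y":0,"z":0,"rx":0,"ry":0,"rz":0,"grip":0.5},{"x":-0.5,"y":0,"z":0,"rx":0,"ry":0,"rz":0,"grip":0.5},{"x":-0.5,"y":0,"z":0,"rx":0,"ry":0,"rz":0,"grip":0.5},{"x":-0.5,"y":0,"z":0,"rx":0,"ry":0,"rz":0,"grip":0.5},{"x":-0.5,"y":0,"z":0,"rx":0,"ry":0,"rz":0,"grip":0.5},{"x":0,"y":0,"z":0,"rx":0,"ry":0,"rz":0,"grip":0.5},{"x":0,"y":0,"z":0,"rx":0,"ry":0,"rz":0,"grip":0.5},{"x":0,"y":0,"z":0,"rx":0,"ry":0,"rz":0,"grip":0.5},{"x":0,"y":0,"z":0,"rx":0,"ry":0,"rz":0,"grip":0.5},{"x":0,"y":0,"z":0,"rx":0,"ry":0,"rz":0,"grip":0.5}]'
```

```text
time: 29.73
eef_pos: [0.502, -0.1559, 0.0297]
tcp_rot: [-0.03, 1.0, 0.0, -0.0]
contact_force: [-0.6, 0.6, -0.3]
opening: 0.501
finger_force: 0.4
```

```bash
python3 -m creep '[{"x":-0.3,"y":0,"z":0,"rx":0,"ry":0,"rz":0,"grip":0.5},{"x":-0.3,"y":0,"z":0,"rx":0,"ry":0,"rz":0,"grip":0.5},{"x":-0.2,"y":0,"z":0,"rx":0,"ry":0,"rz":0,"grip":0.5},{"x":0,"y":0,"z":0,"rx":0,"ry":0,"rz":0,"grip":0.5},{"x":0,"y":0,"z":0,"rx":0,"ry":0,"rz":0,"grip":0.5},{"x":0,"y":0,"z":0,"rx":0,"ry":0,"rz":0,"grip":0.5},{"x":0,"y":0,"z":0,"rx":0,"ry":0,"rz":0,"grip":0.5},{"x":0,"y":0,"z":0,"rx":0,"ry":0,"rz":0,"grip":0.5},{"x":0,"y":0,"z":0,"rx":0,"ry":0,"rz":0,"grip":0.5},{"x":0,"y":0,"z":0,"rx":0,"ry":0,"rz":0,"grip":0.5}]'; python3 -c "
from h import *
plan(-31,-160,29.5,90)"
```

```text
time: 30.57
eef_pos: [0.5022, -0.1558, 0.0296]
tcp_rot: [-0.03, 1.0, 0.0, -0.001]
contact_force: [-5.2, -0.8, 3.0]
opening: 0.5
finger_force: 2.6
t 30.57 tcpL [ -30.7 -158.9] z 29.6 yaw 89.8 z-tool [-0.002  0.    -1.   ] F [-5.2 -0.8  3. ] open 0.4998605743690503
shift mm [ 0.3 -1.1  0.1] rz -0.2
```

The force rose to 5 N and the tool stalled, so the pad is hard against the board. Backing off.

```bash
python3 -m creep '[{"x":1,"y":0,"z":0,"rx":0,"ry":0,"rz":0,"grip":0.5},{"x":2,"y":0,"z":0,"rx":0,"ry":0,"rz":0,"grip":0.5},{"x":6,"y":0,"z":0,"rx":0,"ry":0,"rz":0,"grip":0.5},{"x":10,"y":0,"z":0,"rx":0,"ry":0,"rz":0,"grip":0.5},{"x":10,"y":0,"z":0,"rx":0,"ry":0,"rz":0,"grip":0.5},{"x":5,"y":0,"z":-15,"rx":0,"ry":0,"rz":0,"grip":0.5},{"x":0,"y":0,"z":-20,"rx":0,"ry":0,"rz":0,"grip":0.5},{"x":0,"y":0,"z":-25,"rx":0,"ry":0,"rz":0,"grip":0.5},{"x":0,"y":0,"z":-25,"rx":0,"ry":0,"rz":0,"grip":0.5},{"x":0,"y":10,"z":-10,"rx":0,"ry":0,"rz":0,"grip":0.5}]'
python3 -m creep '[{"x":0,"y":25,"z":0,"rx":0,"ry":0,"rz":0,"grip":0.5},{"x":0,"y":25,"z":0,"rx":0,"ry":0,"rz":0,"grip":0.5},{"x":0,"y":25,"z":0,"rx":0,"ry":0,"rz":0,"grip":0.5},{"x":0,"y":25,"z":0,"rx":0,"ry":0,"rz":0,"grip":0.5},{"x":0,"y":25,"z":0,"rx":0,"ry":0,"rz":0,"grip":0.5},{"x":0,"y":25,"z":0,"rx":0,"ry":0,"rz":0,"grip":0.5},{"x":0,"y":25,"z":0,"rx":0,"ry":0,"rz":0,"grip":0.5},{"x":0,"y":15,"z":0,"rx":0,"ry":0,"rz":0,"grip":0.5},{"x":0,"y":0,"z":0,"rx":0,"ry":0,"rz":0,"grip":0.5},{"x":0,"y":0,"z":0,"rx":0,"ry":0,"rz":0,"grip":0.5}]'
python3 -c "
from h import *
c=snap('top','t15.png'); print(poly(c),padL(c)); plan(-31,-160,29.5,90)
a=cv2.imread('pics/top0.png').astype(int)
d=np.abs(c['color'].astype(int)-a).max(2)
print('tin/box/stamp diff',d[140:170,220:250].max(),d[142:175,178:208].max(),d[200:225,305:333].max())"
```

```text
time: 31.4
eef_pos: [0.4697, -0.1497, 0.1285]
tcp_rot: [-0.029, 1.0, -0.002, 0.003]
contact_force: [-0.6, -0.7, 0.8]
opening: 0.503
finger_force: 0.0
time: 32.23
eef_pos: [0.4559, 0.0426, 0.1239]
tcp_rot: [-0.031, 1.0, 0.0, -0.0]
contact_force: [0.7, -0.3, 0.3]
opening: 0.5
finger_force: 0.0
[[47.0, -223.0], [50.0, -125.0], [-14.0, -122.0], [-20.0, -142.0], [-19.0, -219.0]] (array([  15.7, -172.8]), array([101.6,  72.6]), np.float64(-0.2))
t 32.28 tcpL [-63.9  41.4] z 124.2 yaw 89.8 z-tool [-0.001 -0.    -1.   ] F [ 0.3 -0.4 -0. ] open 0.5010589846845831
shift mm [ -33.6 -201.2   94.7] rz -0.2
tin/box/stamp diff 7 6 5
```

The pad is snug with about 33 mm overhanging. The other items haven't moved and the arm is clear, so I'm handing it in.

```bash
python3 -c "
from plant import sign_off
print(sign_off())"
```

```text
the job is handed in; nothing more can be done
None
```

The order pad lies flat and snug against the back board with about 33 mm (a third of its length) over the open end; the stamp, tin and gift box have not moved, and I handed the job in at about 32 s.

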